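# Release a capped bottle from the ratchet clamp and return it to its tray

### The job

The green-capped bottle is still held in the ratchet clamp it was capped in: lift the red holding pawl right over onto its rest, then turn the wing handle back, anticlockwise, to its stop so that the jaw opens fully. Take the bottle out and set it down gently, upright, in the middle of the empty tray bay with the green pad. Leave the pawl parked and the jaw open, and do not disturb the other things on the bench.

Things in the scene. Friction and masses are not known exactly. Their poses are not given: they have to be found in the camera images.
- clamp: Bench bottle clamp, bolted down: steel base 126 x 337 x 12 mm, origin on the worktop; base spans x +-63, y -172 to +165 mm of its own axes (x away from the operator, y left, z up). The bottle stands at its (0, -107, 12) mm between black V jaws, +-56 mm in x, tops 76 mm over the worktop. At its left a blue housing (y -18 to +160 mm, up to 110 mm high) with the panel, wheel and pawl.
- panel (a point): Fixed point where the wheel's axis meets the housing's sloping panel, (-5, 38, 77) mm in the clamp's axes, which it shares. The panel rises away from the operator at 35 degrees; its outward normal is (-0.574, 0, 0.819) in these axes. Wheel and pawl turn about axes along that normal. Panel: 56 mm right, 122 mm left, 56 mm down and 62 mm up the slope from here.
- wheel (a joint): Angle of the steel ratchet wheel (92 mm diameter, 16 saw teeth), rad: near 0 when tight, grows when turned back, anticlockwise looking squarely at the panel (positive about the outward normal), stop at 2.2. Moves the jaw 12 mm per rad. Takes about 0.1 N m, stays where left; may spring back up to 0.1 by itself when the pawl is lifted. The lowered pawl blocks turning back.
- hub (a point): On the wheel: point on its axis in the middle of the black wing handle's bar, 46 mm out from the panel. The bar is 84 long, 14 thick, 28 mm high (32 to 60 mm out from the panel), free to grip on both long sides; under it a hub of 13 mm radius; the wheel's face is 18 mm out from the panel.
- wing_end (a point): End of the wing handle's bar, 42 mm from hub along the bar; turns with the wheel. At wheel = 0 the bar points 27 degrees anticlockwise from the panel's rightward horizontal.
- pawl (a joint): Angle of the red pawl about its pivot, rad: about 0 with its nose in the teeth, grows as it is lifted off the wheel, anticlockwise (to the left) looking squarely at the panel, stop at 1.15 on its rest. Held by its own weight only: past about 0.5 (balance near 0.45) it falls over to the rest and stays; let go earlier, it falls back into the teeth. Lifts with under 2 N.
- pawl_knob (a point): On the pawl: centre line of its upright black round knob, 14 mm diameter, standing 14 to 56 mm out from the panel along the normal; this point is 43 mm out and 55 mm from the pivot axis. When it is down nothing as high stands within 40 mm of it; the wing handle is the nearest.
- pawl_pivot (a point): Fixed point on the pawl's pivot axis, 43 mm out from the panel (level with pawl_knob).
- jaw (a joint): Travel of the sliding jaw in m: 0 tight on the bottle, 0.026 fully open; driven by the wheel only, it slides to the clamp's left (+y). Its rubber face is sprung by 4 mm.
- bottle: White plastic bottle with a dark green screw cap (fixed on), 69 mm diameter, 124 mm high, about 0.45 kg; origin at the centre of its underside, z up. The cap is 57 mm in diameter and spans 102 to 123 mm above the origin; grip it there.
- tray: White bottle tray, fixed, 104 x 288 x 24 mm high, origin under its centre, y axis along its length; two cross walls make three bays in a row at y = -95, 0, +95 mm, each about 96 x 91 mm inside; walls and floor 4 mm. Two bays hold other bottles, one is empty.
- bay_pad: Green round pad, 72 mm diameter, 2 mm thick, in the middle of the empty bay; origin at the centre of its underside, 4 mm over the worktop, so the bottle's underside ends 6 mm over the worktop.
- white_cap_bottle: White-capped bottle, 68 mm diameter, 129 mm high, in the tray; leave it. Origin under its centre.
- plain_bottle: Another white-capped bottle, 68 mm diameter, 126 mm high, in the tray; leave it. Origin under its centre.
- tall_cylinder: Tall plastic measuring cylinder, 261 mm high, foot 62 x 71 mm, tube 40 mm, loose, between clamp and tray; leave it. Origin under its centre.
- beaker: Glass beaker, 53 mm diameter, 69 mm high; leave it. Origin under its centre.
- glass_cylinder: Glass measuring cylinder, 231 mm high, blue foot 53 x 61 mm, tube about 30 mm, loose, close to the right end of the clamp; leave it. Origin under its centre.
- sample_tin: Grey lidded tin, 71 mm diameter, 68 mm high, behind the clamp; leave it. Origin under its centre.
- tape_roll: Roll of tape lying flat, 86 mm diameter, 20 mm high, behind the clamp; leave it. Origin under its centre.
- orange_box: Orange carton 51 x 62 x 36 mm right of the clamp; leave it. Origin under its centre.

How it is judged:
By the outcome, as a careful person would: the job done as asked, in the order asked, and still so for the second after the job is handed in, with the robot touching nothing.
It also fails if it takes over 67 s, if anything falls off the work surface, if the arm or the gripper's body presses on something with over 40 N, if the wrist force passes 120 N, or if a joint passes its speed limit or range.

### The arm

A 6-joint arm with a two-finger parallel gripper is mounted at the origin on a cart in front of the work surface, level with it; the furniture and walls round the work are solid. World frame = base frame: x ahead of the robot, y to its left, z up, the work surface at z = 0. Lengths are in m, angles in rad, forces in N, time in s.
With the tool pointing down it reaches from about 0.225 to 0.875 m from the base axis. Payload 3.4 kg.
Tool frame: the origin (TCP) lies where the fingers leave the gripper's body, on its centre line; the fingertips stand 73 mm ahead of it and the grasp point (between the pads) lies 54 mm ahead of it (manip.grip_point_offset is the distance from the TCP to the grasp point, in m); z points along the fingers, y is the line along which they close (so a half turn about z gives the same grasp; the last joint's range is limited). The gripper opens to 85 mm and grips with 20 to 120 N. Pads are 22 mm wide; open, the fingers measure 114 mm over their backs; the gripper's body (76 mm by 85 mm) begins 54 mm behind the grasp point. The pads swing forward as they close: fully open they stand 13 mm farther back than shut.
Start: joints at [-1.254, 0.276, 1.505, -0, 1.361, -0.121], TCP at [0.244, -0.521, 0.304] pointing down, gripper open.
Joint ranges: [-2.89, 2.89], [-0.75, 2.08], [0.22, 2.7], [-1.18, 4.32], [0.11, 2.71], [-2.7, 2.7]. Speed limits (rad/s): [2.57, 2.57, 3.14, 3.14, 3.14, 3.14].

### API

Orientations are given as a unit quaternion [w, x, y, z].
In Python, from rig import sensors, cams, manip, spotter gives the robot as it stands.
- The arm moves only by the tool drive_tool, never from a script. Its argument "targets" is a list of rows, each a list of 4 numbers: the shift along the world's x, y, z in m, then the turn about the world's z in degrees. In form: [[dx, dy, dz, spin], ...]. A call has exactly 5 rows; each row shifts and turns the commanded pose from where the row before left it; what a row does not reach is not made up. A row lasts 1/8 s, in which the tool goes at most 62.5 mm and 10.7 degrees, less where a joint would pass 70% of its speed; a pose out of reach is approached as far as the arm can. A call is refused whole if a number of a shift passes 0.0625 or a number of a turn 10.7, either way. A call with a gripper value outside its range is refused whole. "jaw" is the finger opening in m, from 0 to 0.0854, set as the call begins (left out, the last holds). The fingers move at their own pace and stop on an object; "force" is the grip in N (left out, the last holds). Time passes only in rows, so rows that do not move let the fingers close, or fill a call up. It gives the time, the measured TCP pose, the force and the opening at its end, in the units of the state.
- sensors.get_state(): the state, without advancing time (a new reading comes with each control period).
- cams.get_image(name): name is "scene" or "side" or "wrist"; returns a dict with "color" (480x640x3 uint8, red, green, blue), "intrinsics" (3x3 intrinsics, pixels), "R" (3x3) and "t" (3): a world point X has camera coordinates R X + t. Camera axes: x right, y down, z forward; pixel columns grow to the right and rows downward; lengths in m; the calibration is good to about 2 mm. The wrist camera is an equidistant fisheye: a pixel r from the principal point sees the ray r / f radians off the axis. A picture is of the moment at which its call begins. There is no depth.
- manip.sign_off(): hands the job in, once; it reports no verdict.
Trained networks look in the newest picture that a camera, given by its name, has taken for a name from the list of things; names that differ only in an ending like _2 or _b are one class to them, and where a whole thing is asked for, a point or a joint stands for the part that bears it (a point fixed in the world has none). Each returns a list of dicts, best first, with "score" (0 to 1); they miss things now and then, are a little off and sometimes report something else, mostly with a low value. They report only what shows in the picture. A call takes as long as a camera call.
- spotter.find_in(query, camera): "point" ([x, y, z] in m, in world coordinates, good to about 4 mm: the middle of the surface that is visible of it).
- spotter.landmark_of(query, camera): "point" ([x, y, z] in m, in world coordinates, good to about 4 mm: a listed point, or the origin of a listed thing).
The state is a dict: "clock": time; "qpos": joint angles; "qd": joint speeds; "effort": joint torques, N m; "position": TCP position; "ee_rot": TCP orientation; "contact_force": force on the tool from outside, world axes, zero at the start; "moment": the same for the moment, N m; "width": finger opening in m.
Only numpy, scipy, OpenCV 4.12 (cv2) and the standard library are available. Lean on these libraries where they do the work, as an engineer would, in place of code of your own. Each camera call takes 0.05 s, during which the arm holds its last target. There are 200 camera calls.

## Working session

There is one attempt and no reset: what is moved stays moved. The work goes in short steps, Python scripts to look and compute and a tool call to move; the robot and the scene stay as the last step left them, time stands still between calls to the robot, and variables do not carry over. Pictures are saved under pics/ and viewed, on a budget of 10 in all, crops included, one or two more only if the job needs it, and the job is handed in when it is done.

Besides the shell and the picture viewer there is one more tool, called after "Call:" as name(argument=value, ...) on one line, values as JSON. drive_tool: Moves the arm, as the interface text tells. Its arguments: {"type":"object","properties":{"targets":{"type":"array","items":{"type":"array","items":{"type":"number"}}},"jaw":{"type":"number"},"force":{"type":"number"}},"required":["targets"]}

```bash
mkdir -p pics; cat > h.py <<'E'
from rig import sensors,cams,manip,spotter
import numpy as np,cv2
def save(cam,name):
    d=cams.get_image(cam); cv2.imwrite('pics/'+name,d['color'][:,:,::-1]); return d
def lm(q,cam,f='landmark_of'):
    r=getattr(spotter,f)(q,cam)
    print(cam,q,[(np.round(x['point'],3).tolist(),round(x['score'],2)) for x in r[:2]])
E
python3 - <<'E'
from h import *
s=save('scene','s0.png'); save('side','d0.png')
cv2.imwrite('pics/both0.png',np.vstack([cv2.imread('pics/s0.png')]))
for c in('scene','side'):
    for q in 'clamp panel hub wing_end pawl_knob pawl_pivot bottle tray bay_pad tall_cylinder glass_cylinder'.split(): lm(q,c)
print(sensors.get_state())
E
```

```text
scene clamp [([0.489, -0.251, 0.0], 0.98), ([0.509, -0.631, -0.005], 0.49)]
scene panel [([0.529, 0.174, 0.001], 0.66), ([0.488, -0.215, 0.076], 0.62)]
scene hub [([0.46, -0.213, 0.117], 0.71), ([0.48, -0.004, 0.001], 0.43)]
scene wing_end [([0.474, -0.257, 0.128], 0.85)]
scene pawl_knob [([0.489, -0.153, 0.13], 0.55)]
scene pawl_pivot [([0.44, -0.149, 0.1], 0.85), ([0.496, -0.468, 0.001], 0.32)]
scene bottle [([0.532, 0.17, 0.001], 0.68)]
scene tray [([0.53, 0.175, 0.003], 0.68)]
scene bay_pad [([0.49, -0.157, 0.131], 0.61), ([0.44, 0.175, 0.005], 0.56)]
scene tall_cylinder [([0.481, -0.004, 0.001], 0.81), ([0.526, 0.173, 0.001], 0.3)]
scene glass_cylinder [([0.492, -0.469, 0.002], 0.65)]
side clamp [([0.494, -0.25, 0.004], 0.96), ([0.625, 0.175, 0.003], 0.33)]
side panel [([0.48, -0.214, 0.08], 0.65)]
side hub [([0.458, -0.213, 0.115], 0.64)]
side wing_end [([0.476, -0.251, 0.126], 0.76), ([0.487, -0.154, 0.134], 0.74)]
side pawl_knob [([0.492, -0.155, 0.135], 0.67)]
side pawl_pivot [([0.444, -0.147, 0.099], 0.88)]
side bottle [([0.494, -0.358, 0.011], 0.64)]
side tray [([0.533, 0.
[... 197 characters left out ...]
9), ([0.457, -0.215, 0.116], 0.16)]
{'clock': 1.2, 'qpos': array([-1.25399545e+00,  2.75886028e-01,  1.50489195e+00,  3.25689410e-06,
        1.36069968e+00, -1.21014355e-01]), 'qd': array([-0.00099998,  0.00043852, -0.00078559,  0.00071695,  0.00033079,
       -0.00075791]), 'effort': array([-1.96326939e-03, -4.16682780e+01, -2.46100259e+01, -3.71212827e-04,
        3.53505429e-04, -3.14156910e-05]), 'position': array([ 0.24377515, -0.52079778,  0.3039392 ]), 'ee_rot': array([5.70689464e-05, 9.76135330e-01, 2.17163107e-01, 7.20489991e-06]), 'contact_force': array([-0.01792611, -0.72346192, -0.46770555]), 'moment': array([-0.02368989,  0.07736248,  0.050868  ]), 'width': 0.08514820495885186}
```

View pics/s0.png

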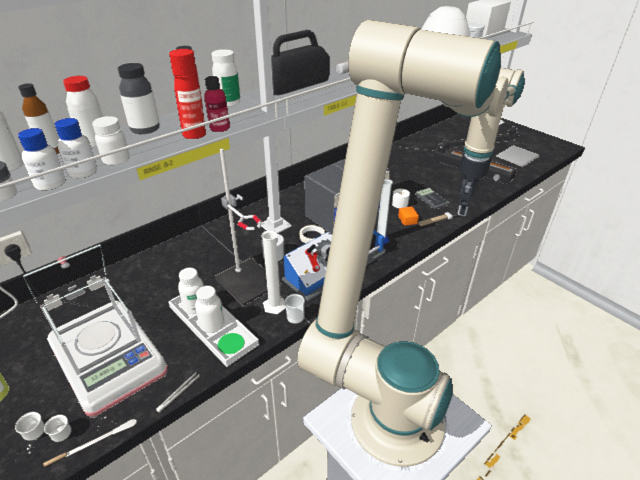

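View pics/d0.png

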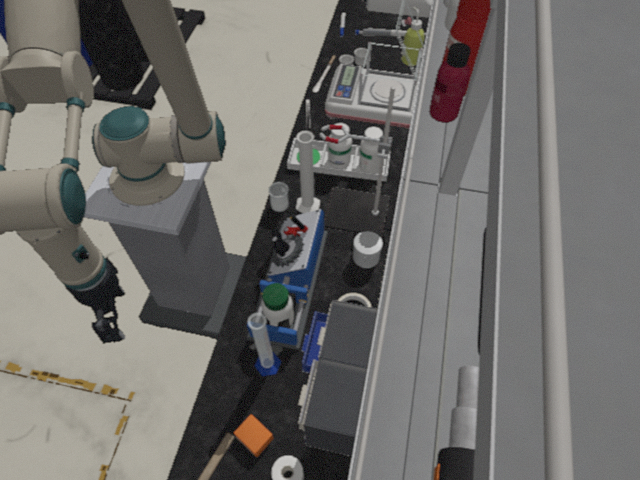

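The pictures match the networks' reports: clamp at about (0.491, -0.251) with yaw near 0, green pad at (0.442, 0.172), and tall cylinder between them at (0.481, -0.003). In the side view the green cap is at about px (275,297) and the red pawl at (297,228). I'll go above the pawl with closed fingers.

Call:
drive_tool(targets=[[0.02,0.034,-0.004,-5],[0.02,0.034,-0.004,-5],[0.025,0.034,-0.004,-5],[0.025,0.034,-0.004,-5],[0.025,0.034,-0.004,-5]], jaw=0, force=30)

```text
clock: 1.82
position: [0.3594, -0.3497, 0.284]
ee_rot: [0.0, 1.0, -0.001, 0.0]
contact_force: [-0.1, 0.4, 0.7]
width: -0.0
```

Call:
drive_tool(targets=[[0.025,0.034,-0.004,0],[0.025,0.034,-0.004,0],[0.025,0.034,-0.004,0],[0.025,0.034,-0.004,0],[0.023,0.03,-0.004,0]])

```text
clock: 2.45
position: [0.4826, -0.1835, 0.264]
ee_rot: [0.0, 1.0, 0.001, 0.0]
contact_force: [-0.4, -0.4, 0.1]
width: 0.0
```

```bash
python3 - <<'E'
from h import *
save('wrist','w1.png')
for c in('wrist','side','scene'):
    for q in 'hub wing_end pawl_knob pawl_pivot bottle clamp'.split(): lm(q,c)
s=sensors.get_state();print(s['clock'],s['position'],s['ee_rot'],s['width'],s['contact_force'])
E
```

```text
wrist hub [([0.455, -0.215, 0.113], 0.76), ([0.496, -0.358, 0.018], 0.53)]
wrist wing_end [([0.476, -0.251, 0.128], 0.67)]
wrist pawl_knob [([0.49, -0.157, 0.131], 0.77)]
wrist pawl_pivot [([0.457, -0.218, 0.114], 0.62)]
wrist bottle [([0.494, -0.355, 0.016], 0.87)]
wrist clamp [([0.494, -0.247, 0.001], 0.69)]
side hub [([0.458, -0.213, 0.115], 0.64)]
side wing_end [([0.476, -0.251, 0.126], 0.76), ([0.487, -0.154, 0.134], 0.74)]
side pawl_knob [([0.492, -0.155, 0.135], 0.67)]
side pawl_pivot [([0.444, -0.147, 0.099], 0.88)]
side bottle [([0.494, -0.358, 0.011], 0.64)]
side clamp [([0.494, -0.25, 0.004], 0.96), ([0.625, 0.175, 0.003], 0.33)]
scene hub [([0.46, -0.213, 0.117], 0.71), ([0.48, -0.004, 0.001], 0.43)]
scene wing_end [([0.474, -0.257, 0.128], 0.85)]
scene pawl_knob [([0.489, -0.153, 0.13], 0.55)]
scene pawl_pivot [([0.44, -0.149, 0.1], 0.85), ([0.496, -0.468, 0.001], 0.32)]
scene bottle [([0.532, 0.17, 0.001], 0.68)]
scene clamp [([0.489, -0.251, 0.0], 0.98), ([0.509, -0.631, -0.005], 0.49)]
3.4 [ 0.48176078 -0.18482581  0.26391514] [ 3.87316657e-05  9.99999749e-01  7.07431624e-04 -1.59245738e-05] 0.00042528173388983634 [ 0.20760463  0.63424402 -0.78356429]
```

View pics/w1.png

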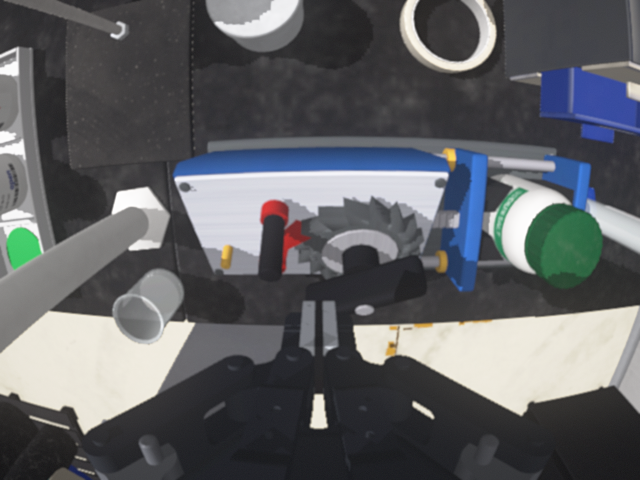

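The wrist view shows the red pawl with its black knob at px (270,240), the gold rest post at (227,255), and the closed fingertips at about (320,320), to the right of the knob with clear space below. Next I descend and push left.

Call:
drive_tool(targets=[[0.003,0,-0.025,0],[0,0,-0.025,0],[0,0,-0.016,0],[0,0,0,0],[0,0.004,0,0]])

```text
clock: 4.03
position: [0.4853, -0.181, 0.1986]
ee_rot: [0.0, 1.0, 0.001, 0.001]
contact_force: [-0.6, -0.3, 0.4]
width: -0.0002
```

Call:
drive_tool(targets=[[0,0.006,0,0],[0,0.006,0,0],[0,0.006,0,0],[-0.001,0.006,-0.001,0],[-0.001,0.006,-0.001,0]])

```text
clock: 4.65
position: [0.4824, -0.1501, 0.1957]
ee_rot: [-0.0, 1.0, 0.001, -0.0]
contact_force: [-0.8, -1.5, -1.0]
width: -0.0001
```

Call:
drive_tool(targets=[[-0.002,0.006,-0.001,0],[-0.002,0.006,-0.001,0],[-0.003,0.006,-0.001,0],[-0.003,0.005,-0.001,0],[0,0,0,0]])

```text
clock: 5.28
position: [0.4723, -0.1274, 0.1918]
ee_rot: [-0.0, 1.0, 0.001, -0.0]
contact_force: [0.6, 0.1, 0.4]
width: 0.0005
```

```bash
python3 - <<'E'
from h import *
save('wrist','w2.png')
for c in('wrist','side','scene'):
    for q in 'wing_end pawl_knob'.split(): lm(q,c)
E
```

```text
wrist wing_end [([0.479, -0.247, 0.125], 0.7)]
wrist pawl_knob [([0.468, -0.105, 0.118], 0.8), ([0.406, -0.022, 0.0], 0.57)]
side wing_end [([0.476, -0.251, 0.126], 0.76), ([0.487, -0.154, 0.134], 0.74)]
side pawl_knob [([0.492, -0.155, 0.135], 0.67)]
scene wing_end [([0.474, -0.257, 0.128], 0.85)]
scene pawl_knob [([0.489, -0.153, 0.13], 0.55)]
```

View pics/w2.png

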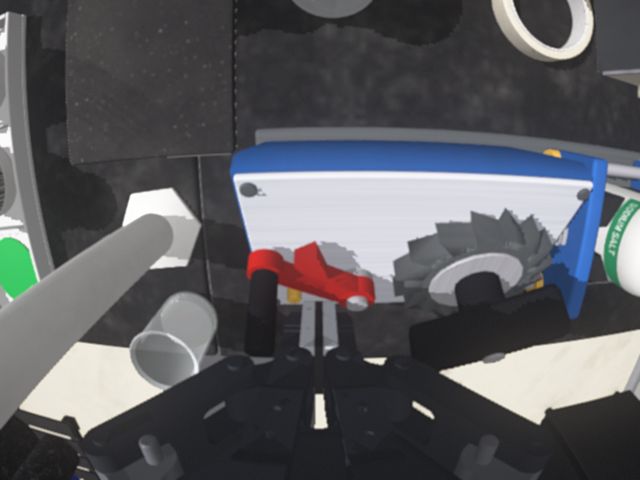

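Pawl is over: the knob at px (262,310) leans left and sits next to the gold rest post, measured at (0.468, -0.105). Next I retreat upward and plan the wing push.

Call:
drive_tool(targets=[[0,-0.006,0.004,0],[0,-0.003,0.03,0],[-0.005,-0.025,0.035,0],[-0.01,-0.05,0,0],[-0.01,-0.05,0,0]])

```text
clock: 6.25
position: [0.4477, -0.2635, 0.2621]
ee_rot: [0.001, 1.0, 0.001, 0.001]
contact_force: [0.2, -0.0, -0.4]
width: -0.0003
```

```bash
cat > plan.py <<'E'
import numpy as np
P=np.array([.485,-.2135,.077]);c,s=np.cos(np.radians(35)),np.sin(np.radians(35))
n=np.array([-s,0,c]);u=np.array([c,0,s]);r=np.array([0,-1.,0])
hc=.042
# finger sample points (surface+inside) relative to tip centre, in world, to panel coords
g=np.array([(x,y,z) for x in np.linspace(-.011,.011,9) for y in np.linspace(-.0145,.0145,11) for z in np.linspace(0,.05,26)])
G=np.c_[g@r,g@u,g@n]
def hit(q,a):
    X=G+np.array([q[0],q[1],hc]); d=np.array([np.cos(a),np.sin(a)]);t=np.array([-d[1],d[0]])
    al=X[:,:2]@d;pe=X[:,:2]@t
    m=(X[:,2]>.032)&(X[:,2]<.060)&(abs(al)<.042)&(abs(pe)<.007)
    return m.any(),(al[m].mean() if m.any() else 0)
def run(path,a):
    for q in path:
        k=0
        while hit(q,a)[0] and k<200:a+=.01;k+=1
        w=P+q[0]*r+q[1]*u+hc*n+[0,0,.073]
        print(np.round(np.array(q)*1e3),'bar',round(np.degrees(a)),'wheel',round(a-np.radians(27),2),'contact r',round(hit(q,a-.02)[1]*1e3),'TCP',np.round(w,4))
if __name__=='__main__':
    W=np.array([(46,-30),(44,-20),(42,-10),(38,0),(34,8),(29,15),(22,21),(15,26),(8,30),(0,32),(-8,32),(-14,31),(-18,28),(-21,25),(-23,22),(-25,19)])*1e-3
    run(W,np.radians(27))
E
python3 plan.py; python3 - <<'E'
from h import *
sensors.get_state(); save('side','x.png')
for q in 'wing_end hub pawl_knob'.split(): lm(q,'side')
save('wrist','x2.png')
for q in 'wing_end hub pawl_knob'.split(): lm(q,'wrist')
E
```

```text
[ 46. -30.] bar 27 wheel 0.0 contact r 0 TCP [ 0.4363 -0.2595  0.1672]
[ 44. -20.] bar 27 wheel 0.0 contact r 0 TCP [ 0.4445 -0.2575  0.1729]
[ 42. -10.] bar 42 wheel 0.26 contact r 31 TCP [ 0.4527 -0.2555  0.1787]
[38.  0.] bar 59 wheel 0.56 contact r 34 TCP [ 0.4609 -0.2515  0.1844]
[34.  8.] bar 71 wheel 0.76 contact r 38 TCP [ 0.4675 -0.2475  0.189 ]
[29. 15.] bar 80 wheel 0.92 contact r 40 TCP [ 0.4732 -0.2425  0.193 ]
[22. 21.] bar 89 wheel 1.09 contact r 29 TCP [ 0.4781 -0.2355  0.1964]
[15. 26.] bar 113 wheel 1.5 contact r 16 TCP [ 0.4822 -0.2285  0.1993]
[ 8. 30.] bar 126 wheel 1.73 contact r 21 TCP [ 0.4855 -0.2215  0.2016]
[ 0. 32.] bar 138 wheel 1.93 contact r 26 TCP [ 0.4871 -0.2135  0.2028]
[-8. 32.] bar 147 wheel 2.1 contact r 31 TCP [ 0.4871 -0.2055  0.2028]
[-14.  31.] bar 154 wheel 2.21 contact r 35 TCP [ 0.4863 -0.1995  0.2022]
[-18.  28.] bar 160 wheel 2.33 contact r 37 TCP [ 0.4838 -0.1955  0.2005]
[-21.  25.] bar 166 wheel 2.43 contact r 38 TCP [ 0.4814 -0.1925  0.1987]
[-23.  22.] bar 171 wheel 2.52 contact r 38 TCP [ 0.4789 -0.1905  0.197 ]
[-25.  19.] bar 176 wheel 2.6 contact r 37 TCP [ 0.4765 -0.1885  0.1953]
side wing_end [([0.479, -0.248, 0.128], 0.88), ([0.478, -0.005, 0.004], 0.7)]
side hub [([0.456, -0.211, 0.114], 0.65), ([0.495, -0.357, 0.012], 0.64)]
side pawl_knob [([0.466, -0.099, 0.117], 0.62), ([0.532, 0.172, 0.002], 0.52)]
wrist wing_end [([0.48, -0.248, 0.13], 0.75)]
wrist hub [([0.46, -0.216, 0.113], 0.77)]
wrist pawl_knob [([0.465, -0.103, 0.117], 0.92)]
```

Call:
drive_tool(targets=[[-0.011,0.002,-0.03,0],[0,0,-0.032,0],[0,0,-0.032,0],[0,0,0,0],[0.008,0.002,0.006,0]])

```text
clock: 7.28
position: [0.4452, -0.2574, 0.1738]
ee_rot: [0.0, 1.0, 0.001, 0.0]
contact_force: [0.0, -0.9, 0.5]
width: 0.0001
```

Call:
drive_tool(targets=[[0.0065,0.002,0.0045,0],[0.0065,0.004,0.0045,0],[0.005,0.005,0.0035,0],[0.005,0.005,0.0035,0],[0.005,0.005,0.0035,0]])

```text
clock: 7.9
position: [0.4725, -0.2368, 0.1928]
ee_rot: [0.0, 1.0, 0.001, -0.001]
contact_force: [-2.4, -2.8, -2.0]
width: 0.0003
```

Call:
drive_tool(targets=[[0.004,0.004,0.003,0],[0.0035,0.004,0.0025,0],[0.0025,0.004,0.0015,0],[0.0015,0.004,0.001,0],[0.0015,0.005,0.001,0]])

```text
clock: 8.52
position: [0.4863, -0.2157, 0.2017]
ee_rot: [0.0, 1.0, 0.001, 0.001]
contact_force: [0.9, -4.0, -1.0]
width: -0.0001
```

```bash
python3 - <<'E'
from h import *
for c in('side','wrist'):
    save(c,'y.png')
    for q in 'wing_end hub'.split(): lm(q,c)
E
```

```text
side wing_end [([0.488, -0.193, 0.135], 0.93)]
side hub [([0.459, -0.215, 0.112], 0.55)]
wrist wing_end [([0.49, -0.192, 0.137], 0.88)]
wrist hub []
```

Call:
drive_tool(targets=[[0,0.005,0,0],[0,0.005,0,0],[-0.001,0.005,-0.001,0],[-0.001,0.004,-0.001,0],[-0.002,0.004,-0.0015,0]])

```text
clock: 9.45
position: [0.4831, -0.1938, 0.1987]
ee_rot: [0.002, 1.0, 0.001, 0.002]
contact_force: [3.0, -11.5, 4.3]
width: -0.0
```

```bash
python3 - <<'E'
from h import *
for c in('side','wrist'):
    save(c,'w3.png')
    for q in 'wing_end hub'.split(): lm(q,c)
E
```

```text
side wing_end [([0.475, -0.176, 0.124], 0.69)]
side hub [([0.456, -0.214, 0.116], 0.86), ([0.491, -0.472, -0.001], 0.65)]
wrist wing_end [([0.473, -0.175, 0.127], 0.56)]
wrist hub [([0.459, -0.212, 0.114], 0.87)]
```

View pics/w3.png

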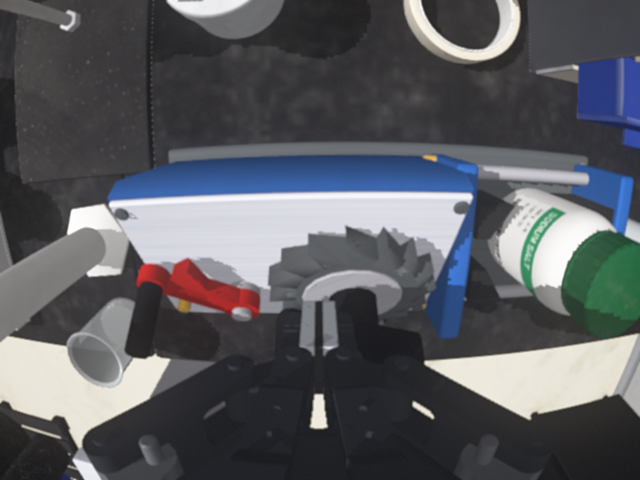

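The jaw at px (455,285) now stands clear of the bottle. The wing end reads 153° and the force has jumped to 12 N, so the wheel should be at its stop. I'll confirm with a small nudge downslope and then retreat.

Call:
drive_tool(targets=[[-0.001,0,-0.001,0],[-0.001,0,-0.0005,0],[-0.001,0,-0.0005,0],[-0.001,0,-0.0005,0],[0,0,0,0]])

```text
clock: 10.38
position: [0.4822, -0.1941, 0.1984]
ee_rot: [0.002, 1.0, 0.0, 0.006]
contact_force: [7.8, -3.7, 8.8]
width: -0.0002
```

Call:
drive_tool(targets=[[0.009,-0.002,0.008,0],[0,0,0.035,0],[0,-0.03,0.03,0],[0.003,-0.06,0,0],[0.003,-0.06,0,0]])

```text
clock: 11.0
position: [0.4924, -0.344, 0.2684]
ee_rot: [-0.002, 1.0, 0.001, -0.001]
contact_force: [0.7, 0.2, 0.3]
width: 0.0003
```

Call:
drive_tool(targets=[[0,-0.011,0,0],[0,0,0,0],[0,0,0,0],[0,0,0,0],[0,0,0,0]], jaw=0.085)

```text
clock: 11.62
position: [0.4929, -0.3547, 0.2688]
ee_rot: [-0.0, 1.0, 0.001, 0.0]
contact_force: [0.4, -0.5, 0.8]
width: 0.0853
```

```bash
python3 - <<'E'
from h import *
for c in('scene','side','wrist'):
    save(c,'w4%s.png'%c)
    for q in 'bottle pawl_knob wing_end bay_pad'.split(): lm(q,c)
    lm('bottle',c,'find_in')
s=sensors.get_state();print(s['position'],s['ee_rot'],s['width'],s['clock'])
d=cams.get_image('wrist');R,t=d['R'],d['t']
for p in([.494,-.357,.012],[.494,-.357,.135]):
    c=R@np.array(p)+t;th=np.arctan2(np.hypot(c[0],c[1]),c[2]);K=d['intrinsics'];print(K[0,2]+K[0,0]*th*c[0]/np.hypot(*c[:2]),K[1,2]+K[1,1]*th*c[1]/np.hypot(*c[:2]))
E
```

```text
scene bottle [([0.495, -0.357, 0.013], 0.9)]
scene pawl_knob [([0.464, -0.103, 0.114], 0.41), ([0.53, 0.176, 0.001], 0.22)]
scene wing_end []
scene bay_pad [([0.438, 0.174, 0.007], 0.79)]
scene bottle [([0.476, -0.339, 0.098], 0.9), ([0.461, -0.263, 0.044], 0.63)]
side bottle []
side pawl_knob [([0.467, -0.099, 0.12], 0.73)]
side wing_end [([0.476, -0.176, 0.127], 0.63)]
side bay_pad [([0.44, 0.17, 0.005], 0.4)]
side bottle [([0.503, -0.378, 0.115], 0.82)]
wrist bottle [([0.496, -0.36, 0.017], 0.73)]
wrist pawl_knob [([0.465, -0.101, 0.115], 0.57), ([0.405, -0.022, -0.001], 0.56)]
wrist wing_end [([0.475, -0.177, 0.126], 0.71), ([0.479, -0.005, -0.003], 0.39)]
wrist bay_pad []
wrist bottle [([0.506, -0.357, 0.134], 0.75), ([0.476, -0.116, 0.092], 0.33)]
[ 0.49274402 -0.35584196  0.2684267 ] [ 4.92952772e-05  9.99999757e-01  6.95755861e-04 -9.07976234e-06] 0.08493652448226652 12.525
318.9516634120237 213.52580927005917
319.19894720059625 265.0593865321054
```

View pics/w4wrist.png

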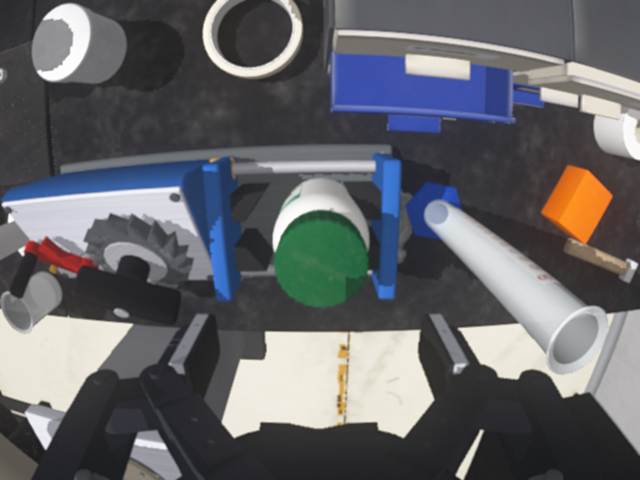

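The jaw is fully open (blue plate at px (222,225), clear of the bottle). The cap centre is at px (321,258), which corresponds to about (0.496, -0.358). Next: descend and grip the cap.

Call:
drive_tool(targets=[[0.003,-0.002,-0.03,0],[0,0,-0.03,0],[0,0,-0.025,0],[0,0,-0.008,0],[0,0,0,0]])

```text
clock: 13.2
position: [0.4958, -0.3578, 0.1754]
ee_rot: [-0.0, 1.0, 0.001, -0.0]
contact_force: [-0.5, -0.2, 0.1]
width: 0.085
```

Call:
drive_tool(targets=[[0,0,0,0],[0,0,0,0],[0,0,0,0],[0,0,0,0],[0,0,0,0]], jaw=0.04, force=45)

```text
clock: 13.82
position: [0.4963, -0.3579, 0.177]
ee_rot: [0.001, 1.0, 0.001, 0.001]
contact_force: [0.3, 2.1, 4.8]
width: 0.0568
```

Call:
drive_tool(targets=[[0,0,0.005,0],[0,0,0.01,0],[0,0,0.02,0],[0,0,0.03,0],[0,0,0.035,0]])

```text
clock: 14.45
position: [0.4952, -0.3576, 0.2756]
ee_rot: [-0.001, 1.0, 0.001, -0.001]
contact_force: [-0.1, 0.2, -5.1]
width: 0.0564
```

```bash
python3 - <<'E'
from h import *
for c in('scene','side','wrist'):
    save(c,'w5%s.png'%c)
    for q in 'bottle bay_pad white_cap_bottle plain_bottle tray tall_cylinder beaker'.split(): lm(q,c)
s=sensors.get_state();print(s['position'],s['contact_force'],s['width'],s['clock'])
E
```

```text
scene bottle [([0.492, -0.358, 0.111], 0.72), ([0.466, -0.098, 0.116], 0.38)]
scene bay_pad [([0.436, 0.173, 0.006], 0.83)]
scene white_cap_bottle [([0.624, 0.17, 0.003], 0.76), ([0.465, -0.098, 0.117], 0.53)]
scene plain_bottle [([0.533, 0.174, 0.002], 0.64)]
scene tray [([0.53, 0.175, -0.0], 0.57)]
scene tall_cylinder [([0.481, -0.003, 0.0], 0.97)]
scene beaker [([0.403, -0.021, 0.002], 0.77)]
side bottle [([0.494, -0.355, 0.108], 0.88), ([0.483, -0.212, 0.078], 0.61)]
side bay_pad [([0.513, -0.628, 0.002], 0.61), ([0.441, 0.17, 0.003], 0.56)]
side white_cap_bottle [([0.62, 0.17, 0.005], 0.81)]
side plain_bottle [([0.53, 0.173, 0.002], 0.82)]
side tray [([0.532, 0.176, -0.001], 0.91), ([0.508, -0.628, 0.005], 0.38)]
side tall_cylinder [([0.482, -0.003, 0.0], 0.93), ([0.478, -0.174, 0.127], 0.56)]
side beaker [([0.401, -0.024, -0.0], 0.62)]
wrist bottle [([0.495, -0.357, 0.113], 0.82)]
wrist bay_pad []
wrist white_cap_bottle []
wrist plain_bottle [([0.478, -0.006, -0.002], 0.74), ([0.496, -0.358, 0.114], 0.19)]
wrist tray []
wrist tall_cylinder []
wrist beaker [([0.404, -0.024, -0.0], 0.56)]
[ 0.49577657 -0.35775819  0.27546767] [ 0.19178134 -0.92877277 -4.76271854] 0.05631343830226749 15.65
```

View pics/w5wrist.png

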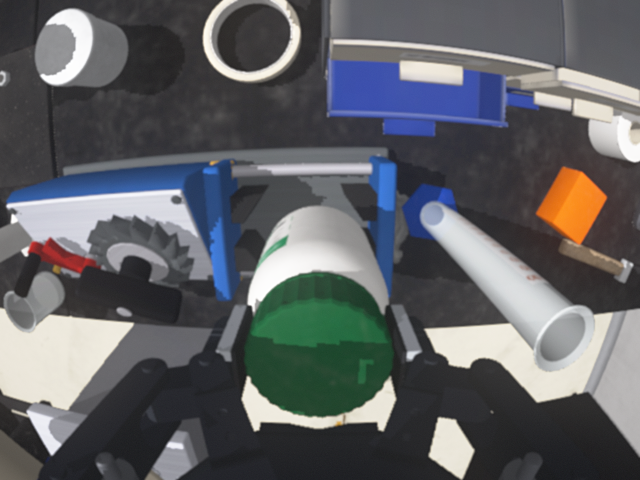

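Bottle is held upright: cap at px (320,345), body hanging straight below it, bottom at about z 0.111. I'll carry it round the front of the tall cylinder and the beaker.

Call:
drive_tool(targets=[[-0.02,0.02,0.01,0],[-0.028,0.03,0.01,0],[-0.03,0.034,0.01,0],[-0.03,0.034,0.01,0],[-0.03,0.034,0.01,0]])

```text
clock: 16.27
position: [0.3567, -0.2047, 0.3259]
ee_rot: [0.0, 1.0, 0.001, 0.0]
contact_force: [0.6, 0.6, -4.6]
width: 0.0562
```

Call:
drive_tool(targets=[[-0.01,0.038,0,0],[-0.01,0.04,0,0],[-0.007,0.04,0,0],[0,0.04,0,0],[0,0.04,0,0]])

```text
clock: 16.9
position: [0.3304, -0.0066, 0.3259]
ee_rot: [0.0, 1.0, 0.0, 0.001]
contact_force: [0.9, 0.3, -4.6]
width: 0.0563
```

Call:
drive_tool(targets=[[0,0.04,0,0],[0,0.04,0,0],[0.002,0.04,0,0],[0.005,0.036,0,0],[0.01,0.025,0,0]])

```text
clock: 17.52
position: [0.3473, 0.1747, 0.3259]
ee_rot: [-0.0, 1.0, 0.002, 0.001]
contact_force: [0.2, 0.2, -4.9]
width: 0.0563
```

Call:
drive_tool(targets=[[0.02,0,-0.01,0],[0.025,0,-0.015,0],[0.02,0,-0.02,0],[0.012,0,-0.015,0],[0,0,0,0]])

```text
clock: 18.15
position: [0.4247, 0.1724, 0.264]
ee_rot: [0.001, 1.0, 0.0, -0.002]
contact_force: [-0.4, -0.6, -4.4]
width: 0.0564
```

```bash
python3 - <<'E'
from h import *
for c in('scene','side','wrist'):
    save(c,'w6%s.png'%c)
    for q in 'bottle bay_pad tray white_cap_bottle'.split(): lm(q,c)
s=sensors.get_state();print(s['position'],s['ee_rot'],s['contact_force'],s['width'],s['clock'])
E
```

```text
scene bottle [([0.421, 0.168, 0.102], 0.61)]
scene bay_pad [([0.438, 0.175, 0.008], 0.96)]
scene tray []
scene white_cap_bottle [([0.624, 0.171, 0.003], 0.88)]
side bottle [([0.42, 0.173, 0.1], 0.82)]
side bay_pad [([0.441, 0.172, 0.005], 0.45)]
side tray [([0.533, 0.172, 0.002], 0.65), ([0.481, -0.006, 0.002], 0.44)]
side white_cap_bottle [([0.62, 0.175, 0.005], 0.95), ([0.534, 0.173, 0.004], 0.7)]
wrist bottle [([0.423, 0.173, 0.105], 0.69)]
wrist bay_pad [([0.438, 0.17, 0.003], 0.65)]
wrist tray []
wrist white_cap_bottle []
[0.4247584  0.17322775 0.26547313] [4.54456949e-05 9.99999690e-01 7.85497752e-04 4.21465870e-05] [ 0.5509621   0.895909   -4.95075833] 0.0566326092131347 18.9
```

View pics/w6scene.png

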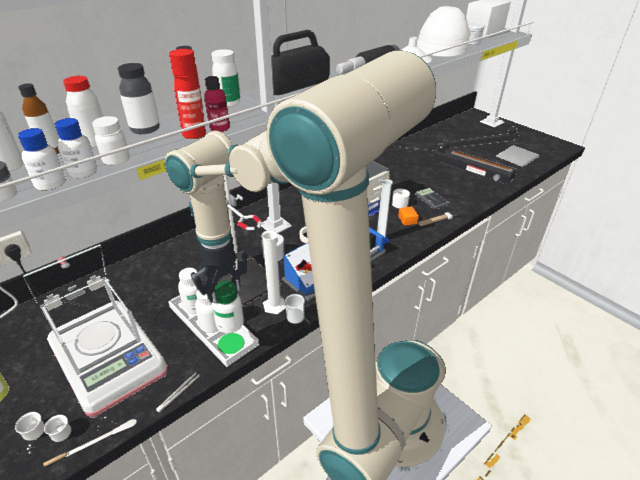

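The scene view shows the bottle hanging upright over the front bay, with the green pad at px (231,343). The bottle is about 16 mm short of the pad centre in x, so I shift that and lower.

Call:
drive_tool(targets=[[0.008,0,-0.01,0],[0.008,0,-0.02,0],[0,0,-0.02,0],[0,0,-0.02,0],[0,0,-0.015,0]])

```text
clock: 19.52
position: [0.441, 0.173, 0.1788]
ee_rot: [0.0, 1.0, 0.001, -0.001]
contact_force: [-0.2, 0.3, -4.3]
width: 0.0565
```

Call:
drive_tool(targets=[[0,0,-0.003,0],[0,0,-0.001,0],[0,0,-0.001,0],[0,0,-0.001,0],[0,0,0,0]])

```text
clock: 20.15
position: [0.4408, 0.1732, 0.1747]
ee_rot: [-0.0, 1.0, 0.001, 0.0]
contact_force: [1.0, -0.3, -4.4]
width: 0.0565
```

Call:
drive_tool(targets=[[0,0,-0.001,0],[0,0,-0.0005,0],[0,0,-0.0005,0],[0,0,-0.0005,0],[0,0,0,0]])

```text
clock: 20.78
position: [0.4407, 0.1732, 0.1719]
ee_rot: [0.0, 1.0, 0.001, -0.0]
contact_force: [0.5, -0.9, -4.6]
width: 0.056
```

```bash
python3 - <<'E'
from h import *
for c in('scene','side','wrist'):
    save(c,'w7%s.png'%c)
    for q in 'bottle bay_pad tray'.split(): lm(q,c)
E
```

```text
scene bottle [([0.44, 0.172, 0.008], 0.89)]
scene bay_pad [([0.439, 0.175, 0.005], 0.48)]
scene tray []
side bottle [([0.44, 0.172, 0.01], 0.86), ([0.478, -0.002, 0.003], 0.16)]
side bay_pad [([0.444, 0.172, 0.005], 0.55)]
side tray [([0.533, 0.176, -0.002], 0.68), ([0.48, -0.006, 0.001], 0.61)]
wrist bottle [([0.44, 0.173, 0.011], 0.9)]
wrist bay_pad []
wrist tray []
```

View pics/w7wrist.png

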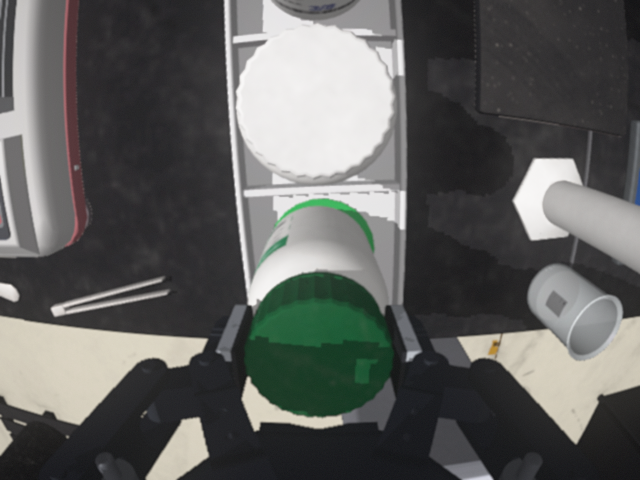

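Cap at px (320,345) and a green strip of pad shows at rows 198–215, columns 278–375, a bit more on the right. I'll fit the pad circle before release.

```bash
python3 - <<'E'
from h import *
from scipy.optimize import least_squares
d=cams.get_image('wrist');im=d['color'].astype(int);R,t,K=d['R'],d['t'],d['intrinsics']
m=(im[:,:,1]>150)&(im[:,:,0]<90)&(im[:,:,2]<120); m[:190]=0;m[260:]=0
cols=[c for c in range(270,385) if m[:,c].any()]
outer=np.array([(c,np.where(m[:,c])[0][0]) for c in cols]);inner=np.array([(c,np.where(m[:,c])[0][-1]) for c in cols])
def ray(p,z):
    q=np.array([(p[0]-K[0,2])/K[0,0],(p[1]-K[1,2])/K[1,1]]);th=np.hypot(*q)
    v=R.T@np.r_[q/th*np.sin(th),np.cos(th)];C=-R.T@t;return (C+v*(z-C[2])/v[2])[:2]
o=np.array([ray(p,.006) for p in outer])
print(cols[0],cols[-1],outer[::12].tolist(),inner[::12].tolist())
f=least_squares(lambda c:np.hypot(*(o-c).T)-.036,[.44,.173],loss='soft_l1',f_scale=.001);print('pad',f.x,np.abs(f.fun).max())
i=np.array([ray(p,.0075) for p in inner])
f=least_squares(lambda c:np.hypot(*(i-c).T)-.0345,[.44,.173],loss='soft_l1',f_scale=.001);print('bottle',f.x,np.abs(f.fun).max())
E
```

```text
283 354 [[283, 216], [295, 207], [307, 202], [319, 200], [331, 200], [343, 204]] [[283, 216], [295, 209], [307, 205], [319, 204], [331, 206], [343, 209]]
pad [0.43818443 0.17022795] 0.0006019549262614859
bottle [0.43748588 0.17211523] 0.003373700447862678
```

Call:
drive_tool(targets=[[0,-0.001,0,0],[0,-0.001,0,0],[0,0,-0.0005,0],[0,0,-0.0005,0],[0,0,0,0]])

```text
clock: 22.05
position: [0.4408, 0.1712, 0.1711]
ee_rot: [0.0, 1.0, 0.001, 0.0]
contact_force: [-1.5, 0.3, -2.5]
width: 0.0565
```

Call:
drive_tool(targets=[[0,0,-0.0005,0],[0,0,0,0],[0,0,-0.0005,0],[0,0,0,0],[0,0,0,0]])

```text
clock: 22.68
position: [0.441, 0.1713, 0.171]
ee_rot: [-0.0, 1.0, 0.001, 0.001]
contact_force: [-2.5, -0.1, 7.8]
width: 0.0566
```

Pad contact: the force went from -4.6 to +7.8 N. Relax slightly, release, and rise.

Call:
drive_tool(targets=[[0,0,0.0005,0],[0,0,0,0],[0,0,0,0],[0,0,0,0],[0,0,0,0]], jaw=0.066)

```text
clock: 23.3
position: [0.4408, 0.1712, 0.1704]
ee_rot: [0.0, 1.0, 0.001, -0.0]
contact_force: [-0.3, -0.6, 0.3]
width: 0.066
```

Call:
drive_tool(targets=[[0,0,0,0],[0,0,0,0],[0,0,0,0],[0,0,0.005,0],[0,0,0.01,0]], jaw=0.082)

```text
clock: 23.92
position: [0.4406, 0.1712, 0.1857]
ee_rot: [0.0, 1.0, 0.001, -0.0]
contact_force: [0.5, 0.2, 0.7]
width: 0.0821
```

Call:
drive_tool(targets=[[0,0,0.02,0],[0,0,0.03,0],[0,0,0.035,0],[-0.02,0,0.03,0],[-0.03,0,0.02,0]])

```text
clock: 24.55
position: [0.3912, 0.1713, 0.3227]
ee_rot: [-0.0, 1.0, 0.0, 0.002]
contact_force: [-0.7, -0.2, 0.2]
width: 0.0817
```

```bash
python3 - <<'E'
from h import *
for c in('scene','side','wrist'):
    save(c,'w8%s.png'%c)
    for q in 'bottle bay_pad pawl_knob wing_end tall_cylinder glass_cylinder beaker'.split(): lm(q,c)
s=sensors.get_state();print(s['position'],s['contact_force'],s['width'],s['clock'])
a=cv2.imread('pics/w8wrist.png');b=cv2.resize(cv2.imread('pics/w8side.png')[60:420,180:480],None,fx=1,fy=1)
v=np.zeros((600,800,3),np.uint8);v[:360,:480]=cv2.resize(a,(480,360));v[:360,490:790]=b
v[362:600,:480]=cv2.resize(cv2.imread('pics/w8scene.png')[200:380,130:440],(480,238));cv2.imwrite('pics/fin.png',v)
E
```

```text
scene bottle [([0.44, 0.172, 0.004], 0.75), ([0.53, 0.174, 0.0], 0.27)]
scene bay_pad [([0.44, 0.175, 0.004], 0.43)]
scene pawl_knob [([0.466, -0.1, 0.118], 0.54)]
scene wing_end [([0.474, -0.173, 0.128], 0.94)]
scene tall_cylinder [([0.48, -0.004, 0.002], 0.93)]
scene glass_cylinder []
scene beaker [([0.402, -0.018, 0.001], 0.94), ([0.532, 0.174, 0.003], 0.27)]
side bottle [([0.434, 0.168, 0.006], 0.93)]
side bay_pad [([0.441, 0.174, 0.005], 0.48), ([0.532, 0.176, -0.002], 0.38)]
side pawl_knob [([0.468, -0.1, 0.116], 0.57), ([0.441, 0.17, 0.002], 0.47)]
side wing_end [([0.477, -0.176, 0.126], 0.93)]
side tall_cylinder [([0.481, -0.005, 0.001], 0.8)]
side glass_cylinder [([0.493, -0.471, -0.001], 0.89), ([0.439, 0.171, 0.007], 0.54)]
side beaker [([0.4, -0.024, -0.0], 0.86), ([0.467, -0.101, 0.118], 0.68)]
wrist bottle [([0.44, 0.173, 0.006], 0.82)]
wrist bay_pad []
wrist pawl_knob []
wrist wing_end [([0.406, -0.022, -0.002], 0.38)]
wrist tall_cylinder [([0.478, -0.008, 0.001], 0.89), ([0.405, -0.025, -0.002], 0.3)]
wrist glass_cylinder [([0.404, -0.025, -0.003], 0.5)]
wrist beaker [([0.403, -0.023, 0.0], 0.82)]
[0.39073034 0.1711938  0.32046305] [ 0.59124373 -0.44644718 -0.30374919] 0.08194276835038491 25.75
```

View pics/fin.png

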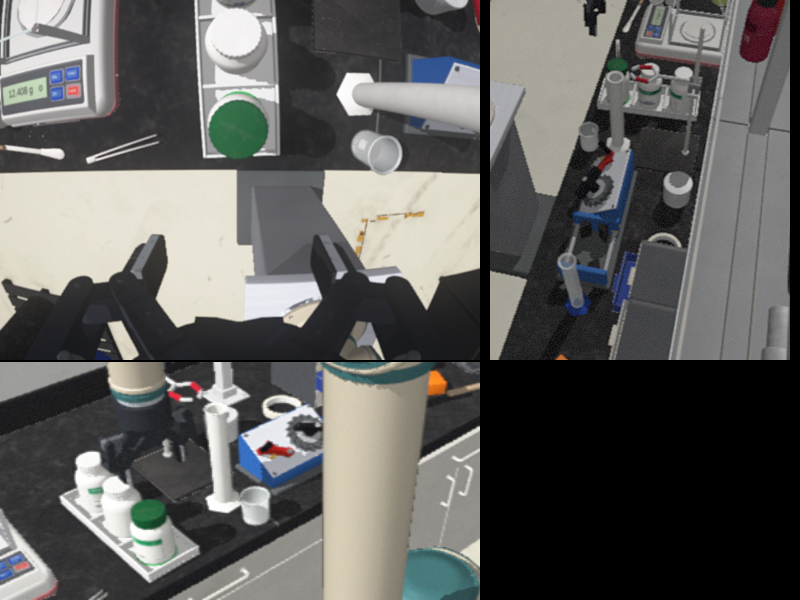

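The final pictures show the bottle upright in the front bay (cap at px (237,130) in the wrist part), the pawl parked, the jaw open, and the other things where they were. Handing in.

```bash
python3 -c "
from rig import manip
print(manip.sign_off())"
```

```text
the job is handed in; nothing more can be done
None
```

The job is done and handed in at about 26 s of the 67 s allowed, with 9 pictures viewed.

- **Pawl:** I pushed the red pawl over onto its rest with closed fingers.
- **Wheel and jaw:** I pushed the wing handle back anticlockwise to its stop, which opened the jaw.
- **Bottle:** I lifted the bottle by its cap, carried it round the front of the tall cylinder and the beaker, and set it on the green pad. The wrist force peaked at about 8 N as it touched down, then I released it.

What the last checks showed:
- **Bottle:** upright at about (0.440, 0.172), on the pad at about (0.440, 0.173), with its underside near z 0.006.
- **Pawl:** knob at about (0.467, -0.100), so still parked.
- **Wheel:** handle at about 153°, which is 2.2 rad and the stop.
- **Other things:** the tall cylinder, glass cylinder and beaker read where they were before, within the networks' error. The tray bottles, tin, tape roll and orange box I checked by eye only; the box is cut by the frame edge.
- **Robot:** clear of everything, with contact force near zero.

One reading disagreed: the side camera put the bottle at (0.434, 0.168), while the scene and wrist cameras agreed on 0.440. Before release, a pad-circle fit had shown the bottle about 2 mm to the left, which I corrected. I did not repeat that fit after release.

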